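Put the tester adaptors away in the locking tray under the laptop stand

ROBOT

A 6-joint arm with a two-finger parallel gripper is mounted at the origin on the work surface. World frame = base frame: x ahead of the robot, y to its left, z up, the work surface at z = 0. Lengths are in m, angles in rad, forces in N, time in s.
With the tool pointing down it reaches from about 0.275 to 0.75 m from the base axis. Payload 10.2 kg.
Tool frame: the origin (TCP) lies on the centre line of the jaws, within the pads' length; the fingertips stand 19 mm ahead of it and the grasp point (between the pads) is the TCP (r.tip_extent is the z of the fingertips in the tool frame, in m); z points along the fingers, y is the line along which they close (so a half turn about z gives the same grasp; the last joint's range is limited). The gripper opens to 85 mm and grips with 20 to 120 N. Pads are 22 mm wide; open, the fingers measure 114 mm over their backs; the gripper's body (76 mm by 85 mm) begins 54 mm behind the grasp point. The pads swing forward as they close: fully open they stand 13 mm farther back than shut.
Start: joints at [-1.371, 0.313, 1.498, -0, 1.331, -0.223], TCP at [0.215, -0.479, 0.25] pointing down, gripper open.
Joint ranges: [-2.94, 2.94], [-0.97, 2.17], [0.19, 2.56], [-1.23, 4.37], [0.02, 3.11], [-2.88, 2.88]. Speed limits (rad/s): [2.39, 2.39, 3.01, 3.14, 3.14, 3.14].

INTERFACE

Orientations are given as a unit quaternion [w, x, y, z].
In Python, from rig import r gives the robot as it stands.
- The arm moves only by the shell command python3 -m jog 'ROWS' [FORCE]. ROWS is a JSON object of lists of equal length, an entry for each row: "delta_pos": the shift along the world's x, y, z normalised to -1 to 1, where 1 is 30 mm, a list of three; "delta_rot": the turn, a rotation vector about the world's x, y, z normalised to -1 to 1, where 1 is 4 degrees, a list of three; "gripper": the opening, from 0 (shut) to 1 (fully open). A call has 1 to 20 rows; each row shifts and turns the commanded pose from where the row before left it; what a row does not reach is not made up. A row lasts 1/8 s, in which the tool goes at most 62.5 mm and 10.7 degrees, less where a joint would pass 70% of its speed; a pose out of reach is approached as far as the arm can. A call with a number of a shift or a turn outside -1 to 1 is refused whole. A call with a gripper value outside its range is refused whole. The fingers move at their own pace and stop on an object; FORCE is the grip in N (left out, the last holds). Time passes only in rows, so rows that do not move let the fingers close. It gives the time, the measured TCP pose, the force, the opening and the grip force at its end, in the units of the state.
- r.observe(): the state, without advancing time (a new reading comes with each control period).
- r.camera(name): name is "scene" or "side" or "wrist"; returns a dict with "img" (420x560x3 uint8, red, green, blue), "vertical_fov" (degrees; the focal length in pixels is half the picture's height over the tangent of half this angle, whatever the lens; pixels are square), "cx", "cy" (the principal point, pixels), "extrinsics" (4x4, takes a point from camera to world coordinates). Camera axes: x right, y down, z forward; pixel columns grow to the right and rows downward; lengths in m; the calibration is good to about 2 mm. The wrist camera is an equidistant fisheye: a pixel r from the principal point sees the ray r / f radians off the axis. A picture is of the moment at which its call begins. There is no depth.
- r.hand_in(): hands the job in; it is judged then, once.
Trained networks look in a picture, given as the dict that the camera call returned (one of the last four; its "shot" number tells which), for a name from the list of things; names that differ only in an ending like _2 or _b are one class to them, and where a whole thing is asked for, a point or a joint stands for the part that bears it (a point fixed in the world has none). Each returns a list of dicts, best first, with "p" (0 to 1); they miss things now and then, are a little off and sometimes report something else, mostly with a low value. They report only what shows in the picture. A call takes as long as a camera call. They do not tell look-alikes from the thing itself.
- r.look_for(picture, thing): "xyz" ([x, y, z] in m, in world coordinates, good to about 4 mm: the middle of the surface that is visible of it).
The state is a dict: "time_s": time; "q": joint angles; "qd": joint speeds; "joint_torque": joint torques, N m; "tool_pos": TCP position; "tcp_rot": TCP orientation; "ft_force": force on the tool from outside, world axes, zero at the start; "ft_torque": the same for the moment, N m; "finger_gap": finger opening in m; "finger_force": force on a finger pad.
Only numpy, scipy, OpenCV 4.12 (cv2) and the standard library are available. Lean on these libraries where they do the work, as an engineer would, in place of code of your own. Each camera call takes 0.05 s, during which the arm holds its last target. There are 200 camera calls.

TASK

Turn the orange clamp knob to free the tray, then draw the tray out along its guides until it is clear of the low hood and set every adaptor cap standing flat, not stacked, in the bin of its own colour. Then slide the loaded tray fully home under the hood, without lifting it out of its guides, and turn the knob back to lock it. Leave the other things on the bench where they are.

Things in the scene. Friction and masses are not known exactly. Their poses are not given: they have to be found in the camera images.
- dock: Fixed blue steel tray dock. Origin on the bench (z = 0) on its centre line, 12 mm behind the hood's front edge; +x into the dock, away from its open end; z up. Base plate 5 mm thick (x -165 to 135 mm, 196 wide). Ahead of the hood the tray runs between two rails, tops 22 mm above the bench, inner faces y = +-86 mm. A closed laptop, 26 mm thick, lies on the hood from x = 82 mm back.
- hood_edge (a point): Middle of the front edge of the hood, on its top: a low blue roof behind this line, 220 mm wide, top 72 mm and underside 62 mm above the bench. Loaded caps standing flat pass under it (tops at 46 mm); stacked ones do not.
- lock_knob (a joint): Orange bar-grip clamp knob on the hood's front edge; rad. 0 = locked (bar along the dock's x; a pin hangs down in front of the tray's front panel), 1.4 = free (bar nearly across, pin raised). Grows clockwise seen from above; stops at both ends, stays where left. Below 0.2 it is locked, above 1.15 the pin clears the tray. It locks only with the tray fully home.
- knob_grip (a point): Point on the knob's vertical axis, 10 mm below the top of its bar. The bar is 42 mm long, 12 mm thick and 28 mm high, over a round 34 mm hub whose top is 16 mm below this point. Its x axis lies along the bar.
- tray: Loose grey steel tray sliding along the dock's x. Origin: centre of its underside; axes as the dock's. Floor 97 x 166 x 4 mm, front panel (-x end) 43 mm high; a neck leads forward to the handle. In the dock's frame its origin is at x = 70 to 72 mm when home at the back stop, and below -61 mm when clear of the hood (pull 132 to 150 mm; beyond 170 it leaves the rails). Side play 3 mm.
- tray_handle (a point): Grip point of the tray's black upright handle plate, 135.5 mm ahead of the tray's origin on the centre line, 15 mm below the plate's top. The plate is 12 mm thick along x, 40 mm wide along y, its top 65 mm above the bench.
- bin_red: Open red plastic bin lying loose in the tray (2 mm play), one of three side by side across the tray in changing order. Outside 88 (x) x 50 (y) x 18 mm high, walls and floor 3 mm. Origin: centre of its underside. Takes two caps one behind the other (22 mm either side of its centre along x).
- bin_yellow: Open yellow plastic bin lying loose in the tray (2 mm play), one of three side by side across the tray in changing order. Outside 88 (x) x 50 (y) x 18 mm high, walls and floor 3 mm. Origin: centre of its underside. Takes two caps one behind the other (22 mm either side of its centre along x).
- bin_blue: Open blue plastic bin lying loose in the tray (2 mm play), one of three side by side across the tray in changing order. Outside 88 (x) x 50 (y) x 18 mm high, walls and floor 3 mm. Origin: centre of its underside. Takes two caps one behind the other (22 mm either side of its centre along x).
- cap_red1: Adaptor cap of a cooling-system pressure tester: red disc 36 mm in diameter, 14 mm high, with a brass coupling stem 20 mm in diameter, 20 mm high on top (34 mm in all). Origin: centre of its underside; z along the stem. May be absent (None from the start).
- cap_red2: Adaptor cap of a cooling-system pressure tester: red disc 36 mm in diameter, 14 mm high, with a brass coupling stem 20 mm in diameter, 20 mm high on top (34 mm in all). Origin: centre of its underside; z along the stem. May be absent (None from the start).
- cap_yellow1: Adaptor cap of a cooling-system pressure tester: yellow disc 36 mm in diameter, 14 mm high, with a brass coupling stem 20 mm in diameter, 20 mm high on top (34 mm in all). Origin: centre of its underside; z along the stem. May be absent (None from the start).
- cap_yellow2: Adaptor cap of a cooling-system pressure tester: yellow disc 36 mm in diameter, 14 mm high, with a brass coupling stem 20 mm in diameter, 20 mm high on top (34 mm in all). Origin: centre of its underside; z along the stem. May be absent (None from the start).
- cap_blue1: Adaptor cap of a cooling-system pressure tester: blue disc 36 mm in diameter, 14 mm high, with a brass coupling stem 20 mm in diameter, 20 mm high on top (34 mm in all). Origin: centre of its underside; z along the stem. May be absent (None from the start).
- cap_blue2: Adaptor cap of a cooling-system pressure tester: blue disc 36 mm in diameter, 14 mm high, with a brass coupling stem 20 mm in diameter, 20 mm high on top (34 mm in all). Origin: centre of its underside; z along the stem. May be absent (None from the start).
- tape_roll: Roll of black tape, lying flat, 60 mm across, 22 mm high; a bystander. Origin: on its underside, in the middle.
- bulb_carton: Small cardboard carton 38 x 38 x 55 mm; a bystander. Origin: on its underside, in the middle.
- screwdriver: Screwdriver with red handle lying down, 160 mm long; a bystander. Origin: on its underside, at the middle of its length.
- wrench: Steel wrench lying down, 170 mm long; a bystander. Origin: on its underside, at the middle of its length.
- spray_can: Blue spray can standing, 56 mm across, 150 mm high; a bystander. Origin: on its underside, in the middle.
- mug: White mug, 76 mm across, 90 mm high; a bystander. Origin: on its underside, in the middle.
Mind the look-alikes: they are no part of the job. Leave any pink or purple look-alike of the cap_red2 alone.

How it is judged:
By the outcome, as a careful person would: the job done as asked, in the order asked, and still so for the second after the job is handed in, with the robot touching nothing.
Of cap_red1, cap_red2, cap_yellow1, cap_yellow2, cap_blue1, cap_blue2 only 4 to 6 are there at a start; the rules pass over those that are not, and their reading is None.
At some moment in a run one of cap_red1, cap_red2, cap_yellow1, cap_yellow2, cap_blue1, cap_blue2 may be knocked a few centimetres aside while the robot is not near it.
Once in a run the grip may slacken for a moment while it holds something.
It also fails if it takes over 210 s, if anything falls off the work surface, if the arm or the gripper's body presses on something with over 40 N, if the wrist force passes 120 N, or if a joint passes its speed limit or range.

## Working session

There is one attempt and no reset: what is moved stays moved. The work goes in short steps, Python scripts to look and compute and a shell command to move; the robot and the scene stay as the last step left them, time stands still between calls to the robot, and variables do not carry over. Pictures are saved under pics/ and viewed, at most 14 in all, crops included, and the job is handed in when it is done.

```bash
ls; mkdir -p pics; cat > h.py <<'E'
import numpy as np,cv2
from rig import r
def save(c,n): cv2.imwrite('pics/%s.png'%n,c['img'][:,:,::-1])
E
python3 - <<'E'
from h import *
o=r.observe();print(o['time_s'],o['tool_pos'],o['tcp_rot'],o['finger_gap'])
a=r.camera('scene');b=r.camera('side')
save(a,'a');save(b,'b')
for n in ['dock','hood_edge','lock_knob','knob_grip','tray','tray_handle','bin_red','bin_yellow','bin_blue','cap_red1','cap_yellow1','cap_blue1','tape_roll','bulb_carton','screwdriver','wrench','spray_can','mug']:
  for s,c in(('A',a),('B',b)):
    print(n,s,[(np.round(d['xyz'],3).tolist(),round(d['p'],2)) for d in r.look_for(c,n) if d['p']>.2])
E
```

```text
pics
0.0 [ 0.21536909 -0.47853841  0.24974056] [-6.47439816e-04  9.77735439e-01  2.09840398e-01  1.55297589e-05] 0.0852146378535459
dock A [([0.769, 0.093, 0.101], 0.67)]
dock B [([0.689, 0.127, 0.075], 0.93)]
hood_edge A [([0.583, 0.08, 0.037], 0.43)]
hood_edge B [([0.683, 0.13, 0.067], 0.64)]
lock_knob A [([0.667, 0.096, 0.097], 0.77)]
lock_knob B [([0.655, 0.111, 0.1], 0.67)]
knob_grip A [([0.658, 0.097, 0.094], 0.89), ([0.703, -0.166, 0.021], 0.54), ([0.587, -0.212, 0.008], 0.49), ([0.498, 0.362, 0.006], 0.32)]
knob_grip B [([0.648, 0.108, 0.1], 0.67), ([0.494, 0.378, 0.007], 0.29)]
tray A [([0.589, 0.076, 0.04], 0.72)]
tray B [([0.612, 0.091, 0.012], 0.91), ([0.451, -0.116, 0.017], 0.62)]
tray_handle A [([0.586, 0.075, 0.038], 0.51)]
tray_handle B [([0.612, 0.091, 0.012], 0.65)]
bin_red A [([0.586, 0.075, 0.038], 0.31)]
bin_red B []
bin_yellow A [([0.669, 0.098, 0.098], 0.37)]
bin_yellow B []
bin_blue A [([0.588, 0.08, 0.04], 0.45)]
bin_blue B [([0.611, 0.094, 0.014], 0.64)]
cap_red1 A [([0.588, -0.212, 0.01], 0.77), ([0.502, -0.213, 0.011], 0.74), ([0.567, -0.287, 0.011], 0.71)
[... 262 characters left out ...]
.094], 0.33)]
cap_blue1 B [([0.45, -0.116, 0.018], 0.54)]
tape_roll A [([0.58, -0.128, 0.021], 0.7)]
tape_roll B [([0.552, -0.277, 0.013], 0.71)]
bulb_carton A [([0.469, -0.288, 0.044], 0.64)]
bulb_carton B []
screwdriver A [([0.704, -0.165, 0.022], 0.91)]
screwdriver B [([0.689, -0.154, 0.018], 0.7), ([0.613, 0.09, 0.01], 0.43)]
wrench A [([0.493, 0.364, 0.008], 0.8)]
wrench B [([0.659, 0.402, 0.098], 0.73), ([0.49, 0.379, 0.009], 0.69)]
spray_can A [([0.694, 0.367, 0.093], 0.93), ([0.769, 0.093, 0.1], 0.69), ([0.579, -0.125, 0.021], 0.47)]
spray_can B [([0.658, 0.399, 0.097], 0.69)]
mug A [([0.722, -0.346, 0.057], 0.93)]
mug B [([0.694, -0.323, 0.057], 0.69), ([0.683, 0.129, 0.069], 0.46)]
```

View pics/a.png

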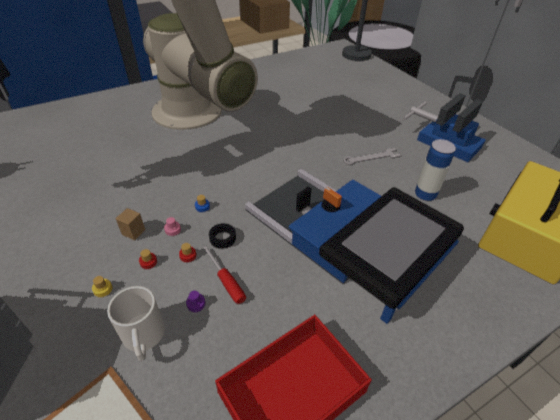

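View pics/b.png

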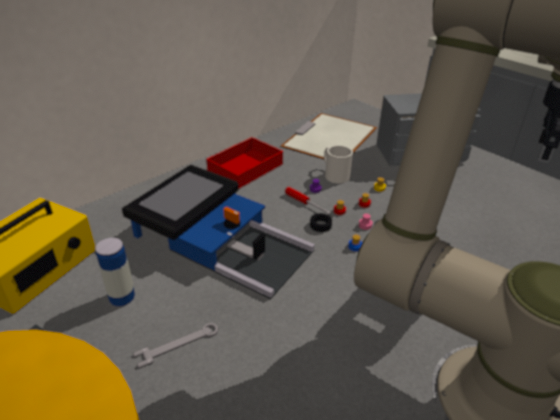

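```bash
python3 -m jog '{"delta_pos":[[0.8,0.9,0.4],[0.8,0.9,0.4],[0.8,0.9,0.4],[0.8,0.9,0.4],[0.8,0.9,0.4],[0.8,0.9,0.4],[0.8,0.9,0.4],[0.8,0.9,0.4],[0,0,0],[0,0,0]],"delta_rot":[[0,0,0],[0,0,0],[0,0,0],[0,0,0],[0,0,0],[0,0,0],[0,0,0],[0,0,0],[0,0,0],[0,0,0]],"gripper":[1,1,1,1,1,1,1,1,1,1]}' && cat >> h.py <<'E'
def K(c): return c['img'].shape[0]/2/np.tan(np.radians(c['vertical_fov'])/2)
def ray(c,u,v,fish=False):
    f=K(c);x,y=u-c['cx'],v-c['cy']
    if fish:
        rr=np.hypot(x,y)+1e-9;t=rr/f;d=np.array([x/rr*np.sin(t),y/rr*np.sin(t),np.cos(t)])
    else: d=np.array([x/f,y/f,1.])
    E=np.array(c['extrinsics']);return E[:3,3],E[:3,:3]@d
def at(c,u,v,z,fish=False):
    o,d=ray(c,u,v,fish);return (o+d*(z-o[2])/d[2])[:2]
def yaw():
    w,x,y,z=r.observe()['tcp_rot'];return np.degrees(np.arctan2(2*(x*y-w*z)*1,1-2*(x*x+z*z)))  # tool y axis heading
E
python3 - <<'E'
from h import *
a=r.camera('scene');b=r.camera('side');w=r.camera('wrist');save(w,'w1')
for c in(a,b,w): print(c['vertical_fov'],c['cx'],c['cy'],np.round(c['extrinsics'],3).tolist())
for n in ['cap_red1','cap_yellow1','cap_blue1','tape_roll','bulb_carton','knob_grip','tray_handle','screwdriver','mug']:
    print(n,[(np.round(d['xyz'],3).tolist(),round(d['p'],2)) for d in r.look_for(w,n) if d['p']>.2])
for p in[(148,262),(188,255),(202,206),(101,288)]:print('A',at(a,*p,.01))
for p in[(365,202),(340,209),(356,246),(380,186)]:print('B',at(b,*p,.01))
E
```

```text
time_s: 3.15
tool_pos: [0.4071, -0.263, 0.346]
tcp_rot: [-0.0, 0.978, 0.21, -0.0]
ft_force: [-0.6, -0.5, -0.9]
finger_gap: 0.0852
finger_force: 0.0
57.366576601567495 278.61903766977434 206.10335479782563 [[0.498, 0.607, -0.62, 1.123], [0.867, -0.335, 0.369, -0.309], [0.016, -0.721, -0.693, 0.654], [0.0, 0.0, 0.0, 1.0]]
47.576871825967814 279.9934885295557 209.11438933287107 [[-0.675, -0.442, 0.591, -0.088], [-0.738, 0.387, -0.553, 0.637], [0.015, -0.809, -0.587, 0.778], [0.0, 0.0, 0.0, 1.0]]
65.70646984690485 274.75307984425604 212.1582166399087 [[0.41, -0.874, -0.261, 0.474], [-0.912, -0.393, -0.116, -0.234], [-0.001, 0.286, -0.958, 0.471], [0.0, 0.0, 0.0, 1.0]]
cap_red1 [([0.575, -0.216, 0.016], 0.94), ([0.489, -0.215, 0.017], 0.91), ([0.552, -0.284, 0.012], 0.79)]
cap_yellow1 [([0.575, -0.383, 0.014], 0.86), ([0.576, -0.208, 0.014], 0.53)]
cap_blue1 [([0.456, -0.126, 0.018], 0.84)]
tape_roll [([0.57, -0.129, 0.022], 0.81)]
bulb_carton [([0.456, -0.29, 0.055], 0.61)]
knob_grip []
tray_handle []
screwdriver [([0.604, -0.172, 0.017], 0.72)]
mug [([0.683, -0.351, 0.048], 0.63)]
A [ 0.56191623 -0.28915729]
A [ 0.58465571 -0.21004436]
A [ 0.45815006 -0.12810951]
A [ 0.58035503 -0.38742829]
B [ 0.5528515  -0.28933346]
B [ 0.57693326 -0.21091612]
B [ 0.44533112 -0.12293382]
B [ 0.57633554 -0.38750848]
```

View pics/w1.png

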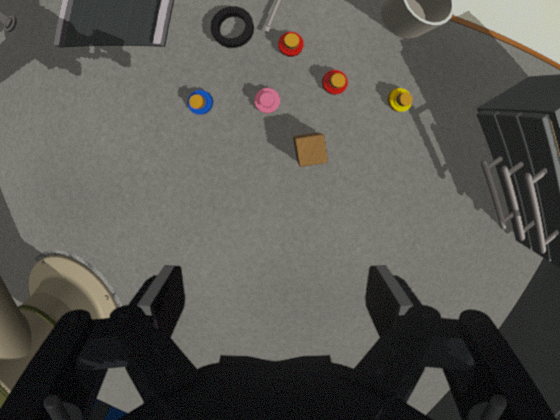

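```bash
python3 -m jog '{"delta_pos":[[0.3,1,0],[0.3,1,0],[0.3,1,0],[0.3,1,0],[0.3,1,0],[0.3,1,0],[0.3,1,0],[0.3,1,0],[0.3,1,0],[0.3,1,0],[0,0,0],[0,0,0]],"delta_rot":[[0,0,0],[0,0,0],[0,0,0],[0,0,0],[0,0,0],[0,0,0],[0,0,0],[0,0,0],[0,0,0],[0,0,0],[0,0,0],[0,0,0]],"gripper":[1,1,1,1,1,1,1,1,1,1,1,1]}' && python3 - <<'E'
from h import *
w=r.camera('wrist');save(w,'w2')
np.save('w2.npy',w,allow_pickle=True)
for n in ['knob_grip','hood_edge','tray_handle','tray','dock']:
    print(n,[(np.round(d['xyz'],3).tolist(),round(d['p'],2)) for d in r.look_for(w,n) if d['p']>.2])
E
```

```text
time_s: 5.25
tool_pos: [0.4973, 0.0368, 0.3462]
tcp_rot: [0.0, 0.978, 0.21, -0.0]
ft_force: [0.1, 0.2, 0.1]
finger_gap: 0.0854
finger_force: 0.0
knob_grip [([0.655, 0.099, 0.11], 0.72)]
hood_edge [([0.62, 0.081, 0.014], 0.82)]
tray_handle [([0.602, 0.092, 0.012], 0.71)]
tray [([0.6, 0.09, 0.008], 0.59)]
dock [([0.615, 0.08, 0.015], 0.62)]
```

View pics/w2.png

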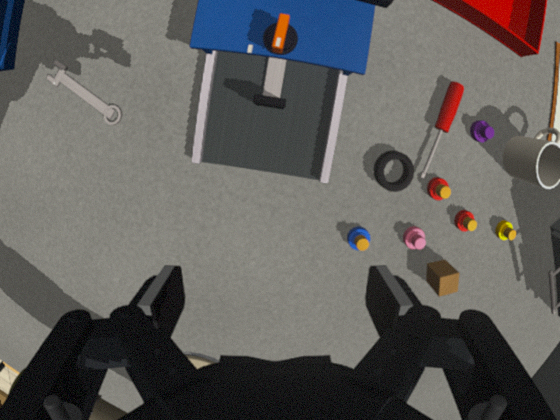

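```bash
cat >> h.py <<'E'
def dockpose(w,L,R,HL,HR):
    l=at(w,*L,.022,True);rr=at(w,*R,.022,True);hl=at(w,*HL,.072,True);hr=at(w,*HR,.072,True)
    print('rails',l,rr,np.linalg.norm(l-rr),'hood',hl,hr,np.linalg.norm(hl-hr))
    for p,q in((l,rr),(hl,hr)):
        d=q-p;print('heading',np.degrees(np.arctan2(d[1],d[0]))+90,'mid',(p+q)/2)
E
python3 - <<'E'
from h import *
w=np.load('w2.npy',allow_pickle=True).item()
dockpose(w,(197,161),(325,181),(190,47),(367,72))
print('bar ends',at(w,283,14,.105,True),at(w,277,50,.105,True))
print('handle top ends',at(w,254,98,.065,True),at(w,286,104,.065,True))
E
python3 - <<'E'
import cv2
i=cv2.imread('pics/w2.png')[0:200,170:400]
cv2.imwrite('pics/w2c.png',cv2.resize(i,None,fx=3,fy=3,interpolation=2)[:600,:690])
E
```

```text
rails [0.46548291 0.14236256] [ 0.51310807 -0.03479315] 0.18344563814369536 hood [0.60599908 0.19955511] [ 0.66670177 -0.01231503] 0.22039459220209293
heading 15.047192562239829 mid [0.48929549 0.05378471]
heading 15.9874831397442 mid [0.63635043 0.09362004]
bar ends [0.67822107 0.1075772 ] [0.63572937 0.09577545]
handle top ends [0.57637575 0.09969401] [0.58554224 0.06074933]
```

View pics/w2c.png

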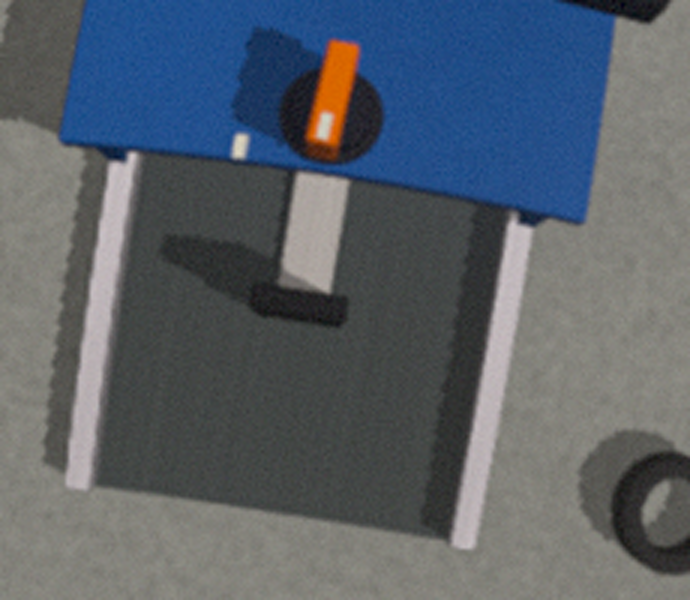

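```bash
python3 -m jog '{"delta_pos":[[0,0,0],[0,0,0],[0,0,0],[0,0,0],[0,0,0],[0,0,0],[0,0,0],[0,0,0],[0,0,0],[0,0,0],[0,0,0],[0,0,0],[0,0,0],[0,0,0],[0,0,0],[0,0,0],[0,0,0],[0,0,0],[0,0,0],[0,0,0]],"delta_rot":[[0,0,1],[0,0,1],[0,0,1],[0,0,1],[0,0,1],[0,0,1],[0,0,1],[0,0,1],[0,0,1],[0,0,1],[0,0,1],[0,0,1],[0,0,1],[0,0,1],[0,0,1],[0,0,1],[0,0,1],[0,0,1],[0,0,1],[0,0,1]],"gripper":[0.6,0.6,0.6,0.6,0.6,0.6,0.6,0.6,0.6,0.6,0.6,0.6,0.6,0.6,0.6,0.6,0.6,0.6,0.6,0.6]}'
python3 -m jog '{"delta_pos":[[0.27,0.11,-0.24],[0.27,0.11,-0.24],[0.27,0.11,-0.24],[0.27,0.11,-0.24],[0.27,0.11,-0.24],[0.27,0.11,-0.24],[0.27,0.11,-0.24],[0.27,0.11,-0.24],[0.27,0.11,-0.24],[0.27,0.11,-0.24],[0.27,0.11,-0.24],[0.27,0.11,-0.24],[0.27,0.11,-0.24],[0.27,0.11,-0.24],[0.27,0.11,-0.24],[0.27,0.11,-0.24],[0.27,0.11,-0.24],[0.27,0.11,-0.24],[0.27,0.11,-0.24],[0.27,0.11,-0.24]],"delta_rot":[[0,0,1],[0,0,1],[0,0,1],[0,0,1],[0,0,1],[0,0,1],[0,0,1],[0,0,1],[0,0,1],[0,0,1],[0,0,1],[0,0,1],[0,0,1],[0,0,1],[0,0,1],[0,0,1],[0,0,1],[0,0,1],[0,0,1],[0,0,1]],"gripper":[0.6,0.6,0.6,0.6,0.6,0.6,0.6,0.6,0.6,0.6,0.6,0.6,0.6,0.6,0.6,0.6,0.6,0.6,0.6,0.6]}'
python3 -m jog '{"delta_pos":[[0,0,0],[0,0,0],[0,0,0],[0,0,0]],"delta_rot":[[0,0,1],[0,0,1],[0,0,0.85],[0,0,0]],"gripper":[0.6,0.6,0.6,0.6]}'
python3 - <<'E'
from h import *
w=r.camera('wrist');save(w,'w3');np.save('w3.npy',w,allow_pickle=True)
print(np.round(r.observe()['q'],2),yaw(),r.tip_extent)
E
```

```text
time_s: 8.05
tool_pos: [0.4974, 0.037, 0.3463]
tcp_rot: [0.0, 0.613, 0.79, -0.0]
ft_force: [0.1, -0.5, 0.2]
finger_gap: 0.0512
finger_force: 0.0
time_s: 10.55
tool_pos: [0.6597, 0.103, 0.202]
tcp_rot: [-0.0, -0.038, 0.999, 0.0]
ft_force: [0.3, -0.8, 0.6]
finger_gap: 0.0514
finger_force: 0.0
time_s: 11.05
tool_pos: [0.6594, 0.1029, 0.2022]
tcp_rot: [-0.0, -0.136, 0.991, 0.0]
ft_force: [-0.3, 0.7, -0.2]
finger_gap: 0.051
finger_force: 0.0
[-0.02  0.67  1.07 -0.    1.4  -1.86] -15.540851733943125 0.019
```

View pics/w3.png

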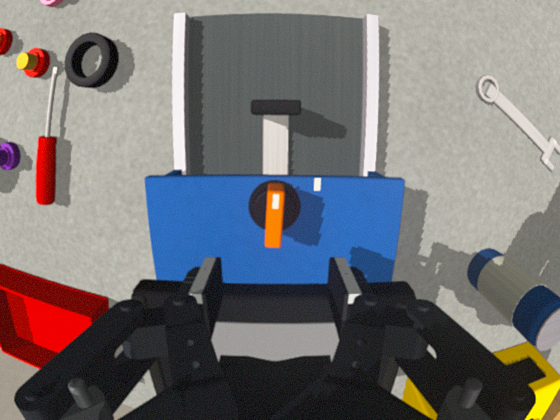

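```bash
python3 - <<'E'
from h import *
w=np.load('w3.npy',allow_pickle=True).item()
dockpose(w,(376.,15),(181,13),(404,179),(147,177))
for z in(.1,.106,.112):
  p=at(w,276,184,z,True);q=at(w,273,246,z,True);print(z,p,q,np.linalg.norm(p-q),(p+q)/2,np.degrees(np.arctan2(*(q-p)[::-1])))
print(at(w,276,104,.065,True))
E
```

```text
rails [0.46129807 0.14784081] [ 0.51042505 -0.03211813] 0.1865440375861276 hood [0.60573529 0.2002797 ] [ 0.66220965 -0.00800153] 0.21580181771828325
heading 15.269126642611852 mid [0.48586156 0.05786134]
heading 15.170690436972848 mid [0.63397247 0.09613909]
0.1 [0.63455418 0.09635771] [0.68100049 0.10704938] 0.04766100405759408 [0.65777733 0.10170354] 12.963323199687409
0.106 [0.63336406 0.09599538] [0.67858302 0.10640451] 0.04640155903828438 [0.65597354 0.10119995] 12.96332319968743
0.112 [0.63217393 0.09563304] [0.67616555 0.10575965] 0.04514211401897477 [0.65416974 0.10069635] 12.963323199687387
[0.57868322 0.08086696]
```

```bash
python3 -m jog '{"delta_pos":[[-0.13,-0.06,-0.5],[0,0,-0.5],[0,0,-0.5],[0,0,-0.5],[0,0,-0.5],[0,0,-0.5],[0,0,-0.2],[0,0,0]],"delta_rot":[[0,0,0],[0,0,0],[0,0,0],[0,0,0],[0,0,0],[0,0,0],[0,0,0],[0,0,0]],"gripper":[0.6,0.6,0.6,0.6,0.6,0.6,0.6,0.6]}'
python3 -m jog '{"delta_pos":[[0,0,0],[0,0,0],[0,0,0],[0,0,0],[0,0,0],[0,0,0]],"delta_rot":[[0,0,0],[0,0,0],[0,0,0],[0,0,0],[0,0,0],[0,0,0]],"gripper":[0,0,0,0,0,0]}' 50
```

```text
time_s: 12.1
tool_pos: [0.6555, 0.1014, 0.106]
tcp_rot: [-0.0, -0.136, 0.991, 0.0]
ft_force: [-0.9, 0.1, 1.3]
finger_gap: 0.0514
finger_force: 0.0
time_s: 12.85
tool_pos: [0.6557, 0.1014, 0.1069]
tcp_rot: [0.0, -0.136, 0.991, -0.0]
ft_force: [-1.3, -0.5, 6.1]
finger_gap: 0.0114
finger_force: 50.4
```

```bash
python3 -m jog '{"delta_pos":[[0,0,0],[0,0,0],[0,0,0],[0,0,0],[0,0,0],[0,0,0],[0,0,0],[0,0,0],[0,0,0],[0,0,0],[0,0,0],[0,0,0],[0,0,0],[0,0,0],[0,0,0],[0,0,0],[0,0,0],[0,0,0],[0,0,0],[0,0,0]],"delta_rot":[[0,0,-1],[0,0,-1],[0,0,-1],[0,0,-1],[0,0,-1],[0,0,-1],[0,0,-1],[0,0,-1],[0,0,-1],[0,0,-1],[0,0,-1],[0,0,-1],[0,0,-1],[0,0,-1],[0,0,-1],[0,0,-1],[0,0,-1],[0,0,-1],[0,0,-1],[0,0,-0.8]],"gripper":[0,0,0,0,0,0,0,0,0,0,0,0,0,0,0,0,0,0,0,0]}'; python3 -c "
from h import *
print(yaw(),r.observe()['ft_torque'])"
```

```text
time_s: 15.35
tool_pos: [0.6561, 0.1022, 0.1069]
tcp_rot: [0.001, 0.527, 0.85, 0.001]
ft_force: [2.1, 3.7, 4.1]
finger_gap: 0.011
finger_force: 53.3
63.662738717187956 [ 0.63612664 -0.35459566  0.05879352]
```

```bash
python3 -m jog '{"delta_pos":[[0,0,0],[0,0,0],[0,0,0],[0,0,1],[0,0,1],[0,0,0.5],[-0.82,-0.23,0],[-0.82,-0.23,0],[-0.82,-0.23,0],[0,0,0]],"delta_rot":[[0,0,0],[0,0,0],[0,0,0],[0,0,0],[0,0,0],[0,0,0],[0,0,-0.9],[0,0,-0.9],[0,0,-0.9],[0,0,0]],"gripper":[0.5,0.5,0.5,0.5,0.5,0.5,0.5,0.5,0.5,0.5]}'; python3 - <<'E'
from h import *
w=r.camera('wrist');save(w,'w4');np.save('w4.npy',w,allow_pickle=True);print(yaw())
E
```

```text
time_s: 16.6
tool_pos: [0.5807, 0.0805, 0.1811]
tcp_rot: [-0.0, 0.604, 0.797, -0.0]
ft_force: [-0.5, 0.2, 0.2]
finger_gap: 0.0424
finger_force: 0.0
74.33964755245533
```

View pics/w4.png

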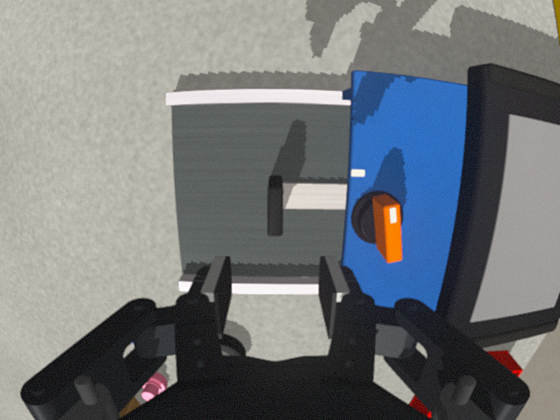

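```bash
python3 - <<'E'
from h import *
w=np.load('w4.npy',allow_pickle=True).item()
p,q=at(w,271,178,.065,True),at(w,274,235,.065,True);print(p,q,(p+q)/2,p-q)
E
```

```text
[0.57087366 0.10594865] [0.58534861 0.06257651] [0.57811113 0.08426258] [-0.01447495  0.04337214]
```

```bash
python3 -m jog '{"delta_pos":[[0,0.06,-0.86],[0,0,-0.86],[0,0,-0.86],[0,0,-0.86],[0,0,-0.86],[0,0,0],[0,0,0],[0,0,0],[0,0,0],[0,0,0],[0,0,0],[0,0,0]],"delta_rot":[[0,0,0],[0,0,0],[0,0,0],[0,0,0],[0,0,0],[0,0,0],[0,0,0],[0,0,0],[0,0,0],[0,0,0],[0,0,0],[0,0,0]],"gripper":[0.5,0.5,0.5,0.5,0.5,0.5,0,0,0,0,0,0]}' 60
```

```text
time_s: 18.15
tool_pos: [0.5821, 0.0824, 0.0536]
tcp_rot: [0.001, 0.605, 0.797, 0.0]
ft_force: [-2.2, -1.4, 5.9]
finger_gap: 0.0109
finger_force: 59.7
```

```bash
python3 -m jog '{"delta_pos":[[-0.23,-0.064,0],[-0.46,-0.128,0],[-0.46,-0.128,0],[-0.46,-0.128,0],[-0.46,-0.128,0],[-0.46,-0.128,0],[-0.46,-0.128,0],[-0.46,-0.128,0],[-0.46,-0.128,0],[-0.46,-0.128,0],[-0.25,-0.07,0],[0,0,0],[0,0,0]],"delta_rot":[[0,0,0],[0,0,0],[0,0,0],[0,0,0],[0,0,0],[0,0,0],[0,0,0],[0,0,0],[0,0,0],[0,0,0],[0,0,0],[0,0,0],[0,0,0]],"gripper":[0,0,0,0,0,0,0,0,0,0,0,0,0]}'
```

```text
time_s: 19.77
tool_pos: [0.4436, 0.0436, 0.0533]
tcp_rot: [0.001, 0.604, 0.797, 0.0]
ft_force: [-3.4, -2.2, 12.6]
finger_gap: 0.0109
finger_force: 61.2
```

```bash
python3 -m jog '{"delta_pos":[[0,0,0],[0,0,0],[0,0,0],[0,0,1],[0,0,1],[0,0,1],[0,0,1],[0,-0.3,0.2],[0,-0.6,0.2],[0,-0.6,0.2],[0,-0.6,0.2],[0,-0.6,0.2],[0,-0.6,0.2],[0,-0.6,0.2],[0,-0.6,0.2],[0,-0.6,0.2],[0,-0.6,0.2],[0,-0.6,0.2],[0,-0.6,0.2],[0,-0.6,0.2]],"delta_rot":[[0,0,0],[0,0,0],[0,0,0],[0,0,0],[0,0,0],[0,0,0],[0,0,-1],[0,0,-1],[0,0,-1],[0,0,-1],[0,0,-1],[0,0,-1],[0,0,-1],[0,0,-1],[0,0,-1],[0,0,-1],[0,0,-1],[0,0,-1],[0,0,-1],[0,0,-1]],"gripper":[0.5,0.5,0.5,0.5,0.5,0.5,0.5,0.5,0.5,0.5,0.5,0.5,0.5,0.5,0.5,0.5,0.5,0.5,0.5,0.5]}'
python3 -m jog '{"delta_pos":[[0,0,0],[0,0,0],[0,0,0],[0,0,0],[0,0,0],[0,0,0],[0,0,0],[0,0,0],[0,0,0],[0,0,0]],"delta_rot":[[0,0,-1],[0,0,-1],[0,0,-1],[0,0,-1],[0,0,-1],[0,0,-1],[0,0,-1],[0,0,-1],[0,0,-0.5],[0,0,0]],"gripper":[0.5,0.5,0.5,0.5,0.5,0.5,0.5,0.5,0.5,0.5]}'
python3 - <<'E'
from h import *
w=r.camera('wrist');save(w,'w5');np.save('w5.npy',w,allow_pickle=True);print(yaw())
for n in ['cap_red1','cap_yellow1','cap_blue1','bin_red','bin_yellow','bin_blue','tray_handle','tray']:
    print(n,[(np.round(d['xyz'],3).tolist(),round(d['p'],2)) for d in r.look_for(w,n) if d['p']>.2])
E
```

```text
time_s: 22.28
tool_pos: [0.4431, -0.1823, 0.2507]
tcp_rot: [-0.0, 0.909, 0.418, 0.0]
ft_force: [-0.2, -1.1, -0.2]
finger_gap: 0.043
finger_force: 0.0
time_s: 23.52
tool_pos: [0.4431, -0.1814, 0.2503]
tcp_rot: [-0.0, 0.991, 0.136, -0.0]
ft_force: [0.0, 0.5, 0.4]
finger_gap: 0.0428
finger_force: 0.0
164.3616521100253
cap_red1 [([0.549, -0.283, 0.014], 0.95), ([0.578, -0.21, 0.017], 0.88), ([0.49, -0.209, 0.015], 0.68)]
cap_yellow1 [([0.536, -0.388, 0.016], 0.74), ([0.575, 0.091, 0.013], 0.21)]
cap_blue1 [([0.461, -0.128, 0.017], 0.57)]
bin_red [([0.576, 0.088, 0.015], 0.9), ([0.537, -0.388, 0.016], 0.48), ([0.521, 0.033, 0.003], 0.46)]
bin_yellow [([0.564, 0.139, 0.009], 0.74), ([0.516, 0.05, 0.018], 0.29)]
bin_blue [([0.582, 0.03, 0.012], 0.92)]
tray_handle [([0.511, 0.05, 0.017], 0.56)]
tray [([0.509, 0.049, 0.017], 0.63)]
```

View pics/w5.png

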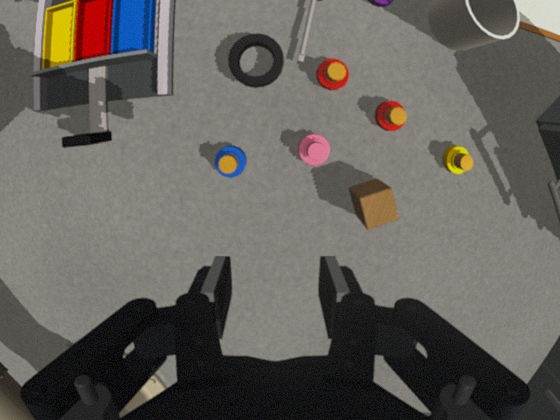

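```bash
cat >> h.py <<'E'
def stems(w,show=True):
    hsv=cv2.cvtColor(w['img'],cv2.COLOR_RGB2HSV)
    m=cv2.inRange(hsv,(10,120,120),(22,255,255));m[250:]=0
    n,_,s,c=cv2.connectedComponentsWithStats(m)
    out=[]
    for i in range(1,n):
        if s[i,4]>40:
            p=at(w,*c[i],.030,True);out.append(p)
            print(np.round(c[i]),s[i,4],np.round(p,4),'d',np.round((p-r.observe()['tool_pos'][:2])/.03,2))
    return out
E
python3 - <<'E'
from h import *
w=np.load('w5.npy',allow_pickle=True).item();stems(w)
for n,p in(('redbin',(94,30)),):print(n,at(w,*p,.012,True))
i=w['img'][40:240,200:490,::-1];cv2.imwrite('pics/w5c.png',cv2.resize(i,None,fx=2.5,fy=2.5))
E
```

```text
[549.  34.] 107 [ 0.764  -0.4862] d [ 10.69 -10.17]
[336.  71.] 275 [ 0.5811 -0.2105] d [ 4.6  -0.98]
[398. 116.] 240 [ 0.5572 -0.2899] d [ 3.8  -3.63]
[227. 164.] 251 [ 0.4532 -0.1263] d [0.34 1.83]
[466. 162.] 164 [ 0.5372 -0.3951] d [ 3.14 -7.14]
[379. 208.] 1027 [ 0.4512 -0.3032] d [ 0.27 -4.07]
redbin [0.5739602  0.08509402]
```

View pics/w5c.png

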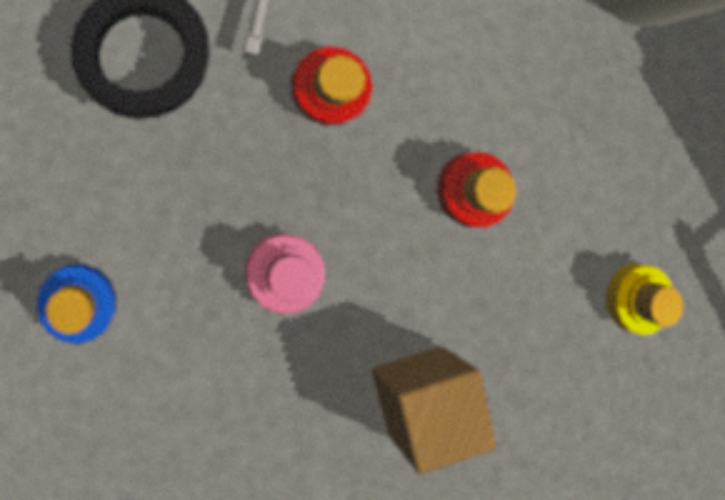

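```bash
python3 -m jog '{"delta_pos":[[0.17,0.92,-0.5],[0.17,0.92,-0.5],[0,0,-1],[0,0,-1],[0,0,-1],[0,0,-1],[0,0,-1],[0,0,-0.5],[0,0,-0.5],[0,0,-0.13],[0,0,0],[0,0,0],[0,0,0],[0,0,0],[0,0,0],[0,0,0]],"delta_rot":[[0,0,0],[0,0,0],[0,0,0],[0,0,0],[0,0,0],[0,0,0],[0,0,0],[0,0,0],[0,0,0],[0,0,0],[0,0,0],[0,0,0],[0,0,0],[0,0,0],[0,0,0],[0,0,0]],"gripper":[0.5,0.5,0.5,0.5,0.5,0.5,0.5,0.5,0.5,0.5,0.5,0,0,0,0,0]}' 40
```

```text
time_s: 25.98
tool_pos: [0.4536, -0.126, 0.0371]
tcp_rot: [0.0, 0.991, 0.136, 0.0]
ft_force: [-1.7, 0.9, 5.3]
finger_gap: 0.0182
finger_force: 39.0
```

```bash
python3 -m jog '{"delta_pos":[[0,0,1],[0,0,1],[0,0,1],[0.2,0.9,0.67],[0.2,0.9,0.67],[0.2,0.9,0.67],[0.2,0.9,0.67],[0.2,0.9,0.67],[0.2,0.9,0.67],[0,0,0],[0,0,0]],"delta_rot":[[0,0,0],[0,0,0],[0,0,0],[0,0,0],[0,0,0],[0,0,0],[0,0,0],[0,0,0],[0,0,0],[0,0,0],[0,0,0]],"gripper":[0,0,0,0,0,0,0,0,0,0,0]}' 40
python3 - <<'E'
from h import *
w=r.camera('wrist');save(w,'w6');np.save('w6.npy',w,allow_pickle=True)
E
```

```text
time_s: 27.35
tool_pos: [0.4889, 0.0357, 0.2463]
tcp_rot: [-0.0, 0.991, 0.136, -0.001]
ft_force: [-0.1, -0.2, -1.0]
finger_gap: 0.0179
finger_force: 39.2
```

View pics/w6.png

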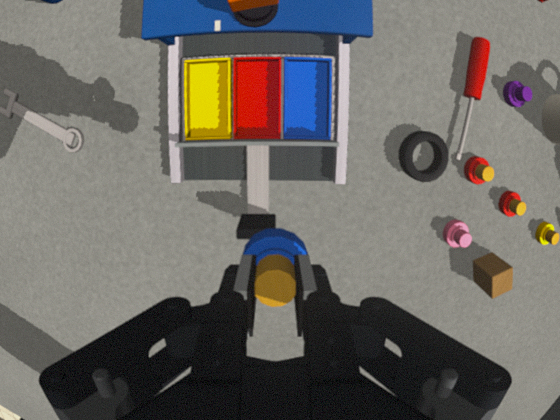

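```bash
python3 - <<'E'
from h import *
w=np.load('w6.npy',allow_pickle=True).item()
t=np.radians(15.5);R=np.array([[np.cos(t),np.sin(t)],[-np.sin(t),np.cos(t)]]);O=np.array([.6465,.099])
for p in[(183,59),(232,58),(283,57),(333,56),(183,139),(232,139),(284,138),(335,137)]:
  q=at(w,*p,.027,True);print(p,np.round(q,4),np.round(R@(q-O)*1e3,1))
for n,p,z in [('panel',(175,144),.048),('panelR',(342,142),.048),('handle',(257,221),.065),('hoodL',(142,38),.072),('hoodR',(372,34),.072),('railL',(177,181),.022),('railR',(341,183),.022)]:
  q=at(w,*p,z,True);print(n,np.round(q,4),np.round(R@(q-O)*1e3,1))
E
```

```text
(183, 59) [0.5977 0.1671] [-28.9  78.6]
(232, 58) [0.6097 0.1153] [-31.1  25.6]
(283, 57) [0.6242 0.0642] [-30.7 -27.5]
(333, 56) [0.6411 0.0145] [-27.8 -80. ]
(183, 139) [0.5129 0.1447] [-116.5   79.8]
(232, 139) [0.5258 0.0925] [-118.   26.]
(284, 138) [0.5413 0.0397] [-117.2  -29. ]
(335, 137) [ 0.5578 -0.012 ] [-115.1  -83.2]
panel [0.5087 0.1465] [-120.1   82.5]
panelR [ 0.5552 -0.0163] [-118.7  -86.7]
handle [0.4577 0.0446] [-196.5   -1.9]
hoodL [0.6063 0.1999] [-11.7 108. ]
hoodR [ 0.6645 -0.0097] [ -11.7 -109.6]
railL [0.4644 0.1426] [-163.9   90.7]
railR [ 0.5112 -0.0349] [-166.2  -92.9]
```

```bash
python3 -m jog '{"delta_pos":[[0.84,-0.065,-0.5],[0.84,-0.065,-0.5],[0.84,-0.065,-0.5],[0.83,-0.065,-0.5],[0,0,-1],[0,0,-1],[0,0,-1],[0,0,-0.7],[0,0,-0.5],[0,0,-0.35],[0,0,0]],"delta_rot":[[0,0,0],[0,0,0],[0,0,0],[0,0,0],[0,0,0],[0,0,0],[0,0,0],[0,0,0],[0,0,0],[0,0,0],[0,0,0]],"gripper":[0,0,0,0,0,0,0,0,0,0,0]}' 40
```

```text
time_s: 28.78
tool_pos: [0.5898, 0.0281, 0.0503]
tcp_rot: [0.0, 0.991, 0.136, -0.0]
ft_force: [0.0, -0.2, -0.8]
finger_gap: 0.0184
finger_force: 39.4
```

```bash
python3 -m jog '{"delta_pos":[[0,0,-0.04],[0,0,0],[0,0,0],[0,0,0],[0,0,1],[0,0,1],[0,0,1],[0,0,1],[0,0,1],[-0.05,-1,0],[-0.05,-1,0],[-0.05,-1,0],[-0.05,-1,0],[-0.05,-1,0],[-0.05,-1,0],[-0.05,-1,0],[-0.05,-0.97,0],[0,0,0],[0,0,0]],"delta_rot":[[0,0,0],[0,0,0],[0,0,0],[0,0,0],[0,0,0],[0,0,0],[0,0,0],[0,0,0],[0,0,0],[0,0,0],[0,0,0],[0,0,0],[0,0,0],[0,0,0],[0,0,0],[0,0,0],[0,0,0],[0,0,0],[0,0,0]],"gripper":[0,0.4,0.4,0.4,0.4,0.4,0.4,0.4,0.4,0.4,0.4,0.4,0.4,0.4,0.4,0.4,0.4,0.4,0.4]}' 40
python3 - <<'E'
from h import *
w=r.camera('wrist');np.save('w7.npy',w,allow_pickle=True);stems(w)
for n in ['cap_red1','cap_yellow1','cap_blue1']:
    print(n,[(np.round(d['xyz'],3).tolist(),round(d['p'],2)) for d in r.look_for(w,n) if d['p']>.2])
E
```

```text
time_s: 31.15
tool_pos: [0.5778, -0.2101, 0.1993]
tcp_rot: [-0.0, 0.991, 0.136, -0.0]
ft_force: [-0.9, 0.6, 0.4]
finger_gap: 0.0343
finger_force: 0.0
[484.  24.] 291 [ 0.8191 -0.3684] d [ 8.04 -5.28]
[547. 107.] 169 [ 0.7716 -0.4848] d [ 6.46 -9.16]
[ 49. 131.] 181 [0.586  0.0409] d [0.27 8.36]
[275. 195.] 383 [ 0.5794 -0.2103] d [ 0.05 -0.02]
[346. 240.] 302 [ 0.5555 -0.2899] d [-0.75 -2.67]
cap_red1 [([0.585, -0.212, 0.015], 0.97), ([0.496, -0.216, 0.016], 0.61), ([0.558, -0.281, 0.015], 0.58), ([0.574, 0.089, 0.012], 0.32)]
cap_yellow1 [([0.544, -0.389, 0.013], 0.82)]
cap_blue1 [([0.593, 0.021, 0.034], 0.77)]
```

```bash
python3 -m jog '{"delta_pos":[[0.05,0,-1],[0,0,-1],[0,0,-1],[0,0,-1],[0,0,-0.8],[0,0,-0.6],[0,0,0],[0,0,0],[0,0,0],[0,0,0],[0,0,0],[0,0,0]],"delta_rot":[[0,0,0],[0,0,0],[0,0,0],[0,0,0],[0,0,0],[0,0,0],[0,0,0],[0,0,0],[0,0,0],[0,0,0],[0,0,0],[0,0,0]],"gripper":[0.4,0.4,0.4,0.4,0.4,0.4,0.4,0,0,0,0,0]}' 40
```

```text
time_s: 32.85
tool_pos: [0.5798, -0.211, 0.0383]
tcp_rot: [0.001, 0.991, 0.136, 0.001]
ft_force: [-0.8, 0.8, 5.4]
finger_gap: 0.0177
finger_force: 39.5
```

```bash
python3 -m jog '{"delta_pos":[[0,0,1],[0,0,1],[0,0,1],[0.05,0.98,1],[0.05,0.98,0],[0.05,0.98,0],[0.05,0.98,0],[0.05,0.98,0],[0.05,0.98,0],[0.05,0.98,0],[0.05,0.98,0],[0.05,0.98,0],[0.07,1,0],[0,0,0],[0,0,-1],[0,0,-1],[0,0,-0.7],[0,0,-0.6],[0,0,-0.2],[0,0,0]],"delta_rot":[[0,0,0],[0,0,0],[0,0,0],[0,0,0],[0,0,0],[0,0,0],[0,0,0],[0,0,0],[0,0,0],[0,0,0],[0,0,0],[0,0,0],[0,0,0],[0,0,0],[0,0,0],[0,0,0],[0,0,0],[0,0,0],[0,0,0],[0,0,0]],"gripper":[0,0,0,0,0,0,0,0,0,0,0,0,0,0,0,0,0,0,0,0]}' 40
```

```text
time_s: 35.35
tool_pos: [0.595, 0.0836, 0.0525]
tcp_rot: [0.0, 0.991, 0.136, 0.0]
ft_force: [-1.1, -0.0, -0.9]
finger_gap: 0.0184
finger_force: 39.2
```

```bash
python3 -m jog '{"delta_pos":[[0,0,-0.08],[0,0,0],[0,0,0],[0,0,0],[0,0,1],[0,0,1],[0,0,1],[-0.1,-0.96,1],[-0.1,-0.96,1],[-0.1,-0.96,0],[-0.1,-0.96,0],[-0.1,-0.96,0],[-0.1,-0.96,0],[-0.1,-0.96,0],[-0.1,-0.96,0],[-0.1,-0.96,0],[-0.1,-0.96,0],[-0.1,-0.96,0],[-0.1,-0.96,0],[-0.1,-0.96,0]],"delta_rot":[[0,0,0],[0,0,0],[0,0,0],[0,0,0],[0,0,0],[0,0,0],[0,0,0],[0,0,0],[0,0,0],[0,0,0],[0,0,0],[0,0,0],[0,0,0],[0,0,0],[0,0,0],[0,0,0],[0,0,0],[0,0,0],[0,0,0],[0,0,0]],"gripper":[0,0.4,0.4,0.4,0.4,0.4,0.4,0.4,0.4,0.4,0.4,0.4,0.4,0.4,0.4,0.4,0.4,0.4,0.4,0.4]}' 40
python3 - <<'E'
from h import *
w=r.camera('wrist');np.save('w8.npy',w,allow_pickle=True);stems(w)
for n in ['cap_red1','cap_yellow1']:
    print(n,[(np.round(d['xyz'],3).tolist(),round(d['p'],2)) for d in r.look_for(w,n) if d['p']>.2])
E
```

```text
time_s: 37.85
tool_pos: [0.5557, -0.2915, 0.2]
tcp_rot: [0.0, 0.991, 0.136, 0.0]
ft_force: [0.2, -0.5, -0.9]
finger_gap: 0.0342
finger_force: 0.0
[431.  13.] 198 [ 0.7773 -0.3878] d [ 7.41 -3.1 ]
[524.  67.] 495 [ 0.7773 -0.5167] d [ 7.41 -7.4 ]
[  3. 100.] 110 [0.5875 0.0446] d [ 1.08 11.31]
[271. 196.] 380 [ 0.5557 -0.2889] d [0.02 0.2 ]
[367. 242.] 241 [ 0.5364 -0.3938] d [-0.62 -3.3 ]
cap_red1 [([0.495, -0.219, 0.019], 0.89), ([0.696, -0.24, 0.012], 0.86), ([0.556, -0.286, 0.013], 0.69), ([0.574, -0.128, 0.021], 0.47), ([0.639, 0.004, 0.014], 0.4)]
cap_yellow1 [([0.541, -0.391, 0.017], 0.83), ([0.592, 0.032, 0.018], 0.58)]
```

```bash
python3 -m jog '{"delta_pos":[[0,0.08,-1],[0,0,-1],[0,0,-1],[0,0,-1],[0,0,-0.8],[0,0,-0.6],[0,0,0],[0,0,0],[0,0,0],[0,0,0],[0,0,0],[0,0,0]],"delta_rot":[[0,0,0],[0,0,0],[0,0,0],[0,0,0],[0,0,0],[0,0,0],[0,0,0],[0,0,0],[0,0,0],[0,0,0],[0,0,0],[0,0,0]],"gripper":[0.4,0.4,0.4,0.4,0.4,0.4,0.4,0,0,0,0,0]}' 40
```

```text
time_s: 39.5
tool_pos: [0.5564, -0.2884, 0.039]
tcp_rot: [0.001, 0.991, 0.136, 0.001]
ft_force: [-0.3, 0.4, 6.2]
finger_gap: 0.018
finger_force: 39.6
```

```bash
python3 -m jog '{"delta_pos":[[0,0,1],[0,0,1],[0,0,1],[0,1,1],[0,1,0],[0,1,0],[0,1,0],[0,1,0],[0,1,0],[0,1,0],[0,1,0],[0,1,0],[0,1,0],[0,1,0],[-0.07,1,0],[0,0,0],[0,0,-1],[0,0,-1],[0,0,-0.8],[0,0,-0.5]],"delta_rot":[[0,0,0],[0,0,0],[0,0,0],[0,0,0],[0,0,0],[0,0,0],[0,0,0],[0,0,0],[0,0,0],[0,0,0],[0,0,0],[0,0,0],[0,0,0],[0,0,0],[0,0,0],[0,0,0],[0,0,0],[0,0,0],[0,0,0],[0,0,0]],"gripper":[0,0,0,0,0,0,0,0,0,0,0,0,0,0,0,0,0,0,0,0]}' 40
python3 -m jog '{"delta_pos":[[0,0,-0.2],[0,0,0]],"delta_rot":[[0,0,0],[0,0,0]],"gripper":[0,0]}'
```

```text
time_s: 42.0
tool_pos: [0.5548, 0.071, 0.0589]
tcp_rot: [0.0, 0.991, 0.135, 0.001]
ft_force: [0.9, -0.2, 1.3]
finger_gap: 0.0184
finger_force: 40.6
time_s: 42.25
tool_pos: [0.5538, 0.0715, 0.0529]
tcp_rot: [0.0, 0.991, 0.136, -0.0]
ft_force: [0.8, 0.4, 0.3]
finger_gap: 0.0179
finger_force: 40.6
```

```bash
python3 -m jog '{"delta_pos":[[0,0,-0.06],[0,0,0],[0,0,0],[0,0,0],[0,0,1],[0,0,1],[0,0,1],[-0.04,-0.97,1],[-0.04,-0.97,1],[-0.04,-0.97,0],[-0.04,-0.97,0],[-0.04,-0.97,0],[-0.04,-0.97,0],[-0.04,-0.97,0],[-0.04,-0.97,0],[-0.04,-0.97,0],[-0.04,-0.97,0],[-0.04,-0.97,0],[-0.04,-0.97,0],[-0.04,-0.97,0]],"delta_rot":[[0,0,0],[0,0,0],[0,0,0],[0,0,0],[0,0,0],[0,0,0],[0,0,0],[0,0,0],[0,0,0],[0,0,0],[0,0,0],[0,0,0],[0,0,0],[0,0,0],[0,0,0],[0,0,0],[0,0,0],[0,0,0],[0,0,0],[0,0,0]],"gripper":[0,0.4,0.4,0.4,0.4,0.4,0.4,0.4,0.4,0.4,0.4,0.4,0.4,0.4,0.4,0.4,0.4,0.4,0.4,0.4]}' 40
python3 -m jog '{"delta_pos":[[-0.04,-0.97,0],[-0.04,-0.97,0],[-0.04,-0.97,0],[0,0,0],[0,0,0]],"delta_rot":[[0,0,0],[0,0,0],[0,0,0],[0,0,0],[0,0,0]],"gripper":[0.4,0.4,0.4,0.4,0.4]}'
python3 - <<'E'
from h import *
w=r.camera('wrist');np.save('w9.npy',w,allow_pickle=True);stems(w)
for n in ['cap_red1','cap_yellow1']:
    print(n,[(np.round(d['xyz'],3).tolist(),round(d['p'],2)) for d in r.look_for(w,n) if d['p']>.2])
E
```

```text
time_s: 44.75
tool_pos: [0.538, -0.3074, 0.2011]
tcp_rot: [-0.0, 0.991, 0.136, -0.0]
ft_force: [0.4, -0.5, -0.3]
finger_gap: 0.0342
finger_force: 0.0
time_s: 45.38
tool_pos: [0.5347, -0.393, 0.201]
tcp_rot: [-0.0, 0.991, 0.136, -0.0]
ft_force: [-0.5, 1.2, -0.6]
finger_gap: 0.034
finger_force: 0.0
[489.  19.] 1155 [ 0.7862 -0.5571] d [ 8.38 -5.48]
[274. 195.] 336 [ 0.5363 -0.3924] d [0.05 0.01]
[150. 243.] 472 [ 0.4537 -0.2826] d [-2.71  3.67]
cap_red1 [([0.493, -0.221, 0.014], 0.76), ([0.693, -0.245, 0.015], 0.76)]
cap_yellow1 [([0.54, -0.394, 0.016], 0.79)]
```

```bash
python3 -m jog '{"delta_pos":[[0.05,0,-1],[0,0,-1],[0,0,-1],[0,0,-1],[0,0,-0.8],[0,0,-0.65],[0,0,0],[0,0,0],[0,0,0],[0,0,0],[0,0,0],[0,0,0]],"delta_rot":[[0,0,0],[0,0,0],[0,0,0],[0,0,0],[0,0,0],[0,0,0],[0,0,0],[0,0,0],[0,0,0],[0,0,0],[0,0,0],[0,0,0]],"gripper":[0.4,0.4,0.4,0.4,0.4,0.4,0.4,0,0,0,0,0]}' 40
```

```text
time_s: 47.02
tool_pos: [0.5365, -0.3941, 0.0387]
tcp_rot: [0.001, 0.991, 0.136, 0.001]
ft_force: [-0.9, 0.4, 6.2]
finger_gap: 0.0184
finger_force: 39.6
```

```bash
python3 -m jog '{"delta_pos":[[0,0,1],[0,0,1],[0,0,1],[0.046,0.97,1],[0.046,0.97,0],[0.046,0.97,0],[0.046,0.97,0],[0.046,0.97,0],[0.046,0.97,0],[0.046,0.97,0],[0.046,0.97,0],[0.046,0.97,0],[0.046,0.97,0],[0.046,0.97,0],[0.046,0.97,0],[0.046,0.97,0],[0.046,0.97,0],[0.046,0.97,0],[0.046,0.97,0],[0.046,0.97,0]],"delta_rot":[[0,0,0],[0,0,0],[0,0,0],[0,0,0],[0,0,0],[0,0,0],[0,0,0],[0,0,0],[0,0,0],[0,0,0],[0,0,0],[0,0,0],[0,0,0],[0,0,0],[0,0,0],[0,0,0],[0,0,0],[0,0,0],[0,0,0],[0,0,0]],"gripper":[0,0,0,0,0,0,0,0,0,0,0,0,0,0,0,0,0,0,0,0]}' 40
python3 -m jog '{"delta_pos":[[0.046,1,0],[0,0,0],[0,0,-1],[0,0,-1],[0,0,-0.7],[0,0,-0.5],[0,0,-0.3],[0,0,0],[0,0,0]],"delta_rot":[[0,0,0],[0,0,0],[0,0,0],[0,0,0],[0,0,0],[0,0,0],[0,0,0],[0,0,0],[0,0,0]],"gripper":[0,0,0,0,0,0,0,0,0]}'
```

```text
time_s: 49.52
tool_pos: [0.5594, 0.1019, 0.1576]
tcp_rot: [-0.0, 0.991, 0.136, -0.0]
ft_force: [0.5, -0.2, -0.7]
finger_gap: 0.0181
finger_force: 39.3
time_s: 50.65
tool_pos: [0.5614, 0.1309, 0.0533]
tcp_rot: [0.0, 0.991, 0.136, 0.001]
ft_force: [-0.3, -1.2, -0.9]
finger_gap: 0.0181
finger_force: 39.3
```

```bash
python3 -m jog '{"delta_pos":[[0,0,-0.08],[0,0,0],[0,0,0],[0,0,0],[0,0,1],[0,0,1],[0,0,1],[0,0,1],[0,0,0.5],[-0.9,-0.9,0.5],[-0.9,-0.9,0.5],[-0.9,-0.9,0.5],[0,0,0],[0,0,0]],"delta_rot":[[0,0,0],[0,0,0],[0,0,0],[0,0,0],[0,0,0],[0,0,0],[0,0,0],[0,0,0],[0,0,0],[0,0,0],[0,0,0],[0,0,0],[0,0,0],[0,0,0]],"gripper":[0,0.4,0.4,0.4,0.4,0.4,0.4,0.5,0.5,0.5,0.5,0.5,0.5,0.5]}' 40
python3 - <<'E'
from h import *
w=r.camera('wrist');np.save('w10.npy',w,allow_pickle=True);stems(w)
i=w['img'][0:260,100:430,::-1];cv2.imwrite('pics/w10.png',cv2.resize(i,None,fx=2.3,fy=2.3))
t=np.radians(15.5);R=np.array([[np.cos(t),np.sin(t)],[-np.sin(t),np.cos(t)]]);O=np.array([.6465,.099])
E
```

```text
time_s: 52.4
tool_pos: [0.4801, 0.0501, 0.2297]
tcp_rot: [-0.0, 0.991, 0.136, -0.0]
ft_force: [0.3, 0.1, 0.5]
finger_gap: 0.0427
finger_force: 0.0
[273.  70.] 374 [0.5964 0.0836] d [3.87 1.11]
[216.  90.] 326 [0.5626 0.1331] d [2.75 2.76]
[328.  91.] 307 [0.5913 0.0258] d [ 3.71 -0.82]
[274. 115.] 372 [0.553  0.0714] d [2.43 0.7 ]
```

View pics/w10.png

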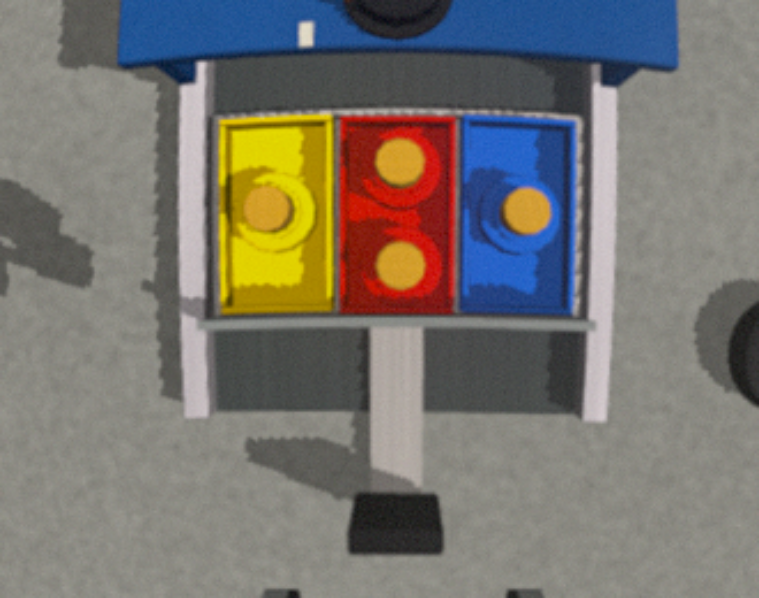

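All four caps stand flat in their own bins. Now I'll re-grasp the handle.

```bash
python3 -m jog '{"delta_pos":[[-0.12,-0.02,0],[-0.12,-0.02,0],[-0.12,-0.02,0],[-0.12,-0.02,0],[-0.12,-0.02,0],[-0.12,-0.02,0],[-0.12,-0.02,0],[-0.12,-0.02,0],[-0.12,-0.02,0],[-0.12,-0.02,0],[0,0,0],[0,0,0],[0,0,0],[0,0,0],[0,0,0],[0,0,0],[0,0,0],[0,0,0],[0,0,0],[0,0,0]],"delta_rot":[[0,0,1],[0,0,1],[0,0,1],[0,0,1],[0,0,1],[0,0,1],[0,0,1],[0,0,1],[0,0,1],[0,0,1],[0,0,1],[0,0,1],[0,0,1],[0,0,1],[0,0,1],[0,0,1],[0,0,1],[0,0,1],[0,0,1],[0,0,1]],"gripper":[0.5,0.5,0.5,0.5,0.5,0.5,0.5,0.5,0.5,0.5,0.5,0.5,0.5,0.5,0.5,0.5,0.5,0.5,0.5,0.5]}'
python3 -m jog '{"delta_pos":[[0,0,0],[0,0,0],[0,0,0],[0,0,-1],[0,0,-1],[0,0,-1],[0,0,-1],[0,0,-1],[0,0,-0.7],[0,0,-0.2],[0,0,0],[0,0,0],[0,0,0],[0,0,0],[0,0,0],[0,0,0]],"delta_rot":[[0,0,1],[0,0,1],[0,0,0.5],[0,0,0],[0,0,0],[0,0,0],[0,0,0],[0,0,0],[0,0,0],[0,0,0],[0,0,0],[0,0,0],[0,0,0],[0,0,0],[0,0,0],[0,0,0]],"gripper":[0.5,0.5,0.5,0.5,0.5,0.5,0.5,0.5,0.5,0.5,0.5,0,0,0,0,0]}' 60; python3 -c "
from h import *;print(yaw())"
```

```text
time_s: 54.95
tool_pos: [0.4442, 0.0445, 0.2295]
tcp_rot: [-0.001, 0.67, 0.742, -0.0]
ft_force: [0.3, 0.7, 0.3]
finger_gap: 0.0422
finger_force: 0.0
time_s: 56.95
tool_pos: [0.4441, 0.0438, 0.054]
tcp_rot: [0.0, 0.604, 0.797, 0.0]
ft_force: [-2.1, 0.4, 6.0]
finger_gap: 0.0112
finger_force: 58.7
74.38150244005375
```

```bash
python3 -m jog '{"delta_pos":[[0.2,0.056,0],[0.4,0.111,0],[0.4,0.111,0],[0.4,0.111,0],[0.4,0.111,0],[0.4,0.111,0],[0.4,0.111,0],[0.4,0.111,0],[0.4,0.111,0],[0.4,0.111,0],[0.4,0.111,0],[0.3,0.083,0],[0.1,0.028,0],[0,0,0],[0,0,0]],"delta_rot":[[0,0,0],[0,0,0],[0,0,0],[0,0,0],[0,0,0],[0,0,0],[0,0,0],[0,0,0],[0,0,0],[0,0,0],[0,0,0],[0,0,0],[0,0,0],[0,0,0],[0,0,0]],"gripper":[0,0,0,0,0,0,0,0,0,0,0,0,0,0,0]}'; python3 -m jog '{"delta_pos":[[0.03,0.008,0],[0.03,0.008,0],[0,0,0]],"delta_rot":[[0,0,0],[0,0,0],[0,0,0]],"gripper":[0,0,0]}'
```

```text
time_s: 58.82
tool_pos: [0.5811, 0.082, 0.054]
tcp_rot: [-0.001, 0.604, 0.797, -0.001]
ft_force: [-8.0, -1.8, 8.3]
finger_gap: 0.0111
finger_force: 59.6
time_s: 59.2
tool_pos: [0.5824, 0.0824, 0.054]
tcp_rot: [-0.001, 0.604, 0.797, -0.001]
ft_force: [-11.2, -3.0, 9.4]
finger_gap: 0.0113
finger_force: 59.8
```

```bash
python3 -m jog '{"delta_pos":[[0.04,0.011,0],[0.04,0.011,0],[0,0,0]],"delta_rot":[[0,0,0],[0,0,0],[0,0,0]],"gripper":[0,0,0]}';python3 -m jog '{"delta_pos":[[0.04,0.011,0],[0.04,0.011,0],[0,0,0]],"delta_rot":[[0,0,0],[0,0,0],[0,0,0]],"gripper":[0,0,0]}'
```

```text
time_s: 59.58
tool_pos: [0.5843, 0.083, 0.054]
tcp_rot: [-0.002, 0.604, 0.797, -0.002]
ft_force: [-15.2, -4.4, 12.6]
finger_gap: 0.0111
finger_force: 60.1
time_s: 59.95
tool_pos: [0.5845, 0.0832, 0.054]
tcp_rot: [-0.004, 0.604, 0.797, -0.004]
ft_force: [-29.3, -9.2, 22.0]
finger_gap: 0.0113
finger_force: 61.7
```

```bash
python3 -m jog '{"delta_pos":[[0,0,0],[0,0,0],[0,0,0],[0,0,1],[0,0,1],[0,0,1],[0,0,1],[0,0,0.5],[0.78,0.2,0],[0.78,0.2,0],[0.78,0.2,0],[0,0,0],[0,0,0]],"delta_rot":[[0,0,0],[0,0,0],[0,0,0],[0,0,0],[0,0,0],[0,0,0],[0,0,0],[0,0,0],[0,0,0.9],[0,0,0.9],[0,0,0.9],[0,0,0],[0,0,0]],"gripper":[0.5,0.5,0.5,0.5,0.5,0.5,0.5,0.5,0.5,0.5,0.5,0.5,0.5]}'
python3 -c "
from h import *
w=r.camera('wrist');print(yaw(),r.observe()['tool_pos'])
print([(np.round(d['xyz'],3).tolist(),round(d['p'],2)) for d in r.look_for(w,'knob_grip')])"
```

```text
time_s: 61.58
tool_pos: [0.6582, 0.102, 0.1876]
tcp_rot: [-0.001, 0.527, 0.85, -0.0]
ft_force: [0.1, -0.4, 0.4]
finger_gap: 0.0425
finger_force: 0.0
63.61994472532758 [0.65816353 0.101952   0.18793602]
[([0.655, 0.107, 0.113], 0.64), ([0.692, 0.138, 0.071], 0.63)]
```

```bash
python3 -m jog '{"delta_pos":[[-0.08,-0.01,-0.9],[0,0,-0.9],[0,0,-0.9],[0,0,0],[0,0,0],[0,0,0],[0,0,0],[0,0,0],[0,0,0]],"delta_rot":[[0,0,0],[0,0,0],[0,0,0],[0,0,0],[0,0,0],[0,0,0],[0,0,0],[0,0,0],[0,0,0]],"gripper":[0.5,0.5,0.5,0.5,0,0,0,0,0]}' 50
python3 -m jog '{"delta_pos":[[0,0,0],[0,0,0],[0,0,0],[0,0,0],[0,0,0],[0,0,0],[0,0,0],[0,0,0],[0,0,0],[0,0,0],[0,0,0],[0,0,0],[0,0,0],[0,0,0],[0,0,0],[0,0,0],[0,0,0],[0,0,0],[0,0,0],[0,0,0]],"delta_rot":[[0,0,1],[0,0,1],[0,0,1],[0,0,1],[0,0,1],[0,0,1],[0,0,1],[0,0,1],[0,0,1],[0,0,1],[0,0,1],[0,0,1],[0,0,1],[0,0,1],[0,0,1],[0,0,1],[0,0,1],[0,0,1],[0,0,1],[0,0,1]],"gripper":[0,0,0,0,0,0,0,0,0,0,0,0,0,0,0,0,0,0,0,0]}'; python3 -c "
from h import *
print(yaw(),r.observe()['ft_torque'],r.observe()['finger_gap'])"
```

```text
time_s: 62.8
tool_pos: [0.6567, 0.1016, 0.109]
tcp_rot: [0.001, 0.527, 0.85, 0.0]
ft_force: [-2.9, -1.1, 6.7]
finger_gap: 0.0107
finger_force: 49.4
time_s: 65.3
tool_pos: [0.6566, 0.1017, 0.109]
tcp_rot: [0.001, -0.144, 0.99, -0.0]
ft_force: [-2.0, -0.9, 6.6]
finger_gap: 0.0112
finger_force: 50.3
-16.529777537978283 [-0.12688618  0.64317783 -0.6342799 ] 0.011183066626960643
```

```bash
python3 -m jog '{"delta_pos":[[0,0,0],[0,0,0],[0,0,0],[0,0,1],[0,0,1],[0,0,1],[0,0,1],[0,0,1],[0,0,0],[0,0,0]],"delta_rot":[[0,0,0],[0,0,0],[0,0,0],[0,0,0],[0,0,0],[0,0,0],[0,0,0],[0,0,0],[0,0,0],[0,0,0]],"gripper":[0.6,0.6,0.6,0.6,0.6,0.6,0.6,0.6,0.6,0.6]}'
python3 - <<'E'
from h import *
w=r.camera('wrist');a=r.camera('scene')
i=cv2.resize(a['img'][130:320,190:470],(560,380));cv2.imwrite('pics/f.png',np.hstack([w['img'][0:380,140:380],i])[:,:,::-1])
E
```

```text
time_s: 66.55
tool_pos: [0.656, 0.1017, 0.2558]
tcp_rot: [-0.001, -0.143, 0.99, 0.0]
ft_force: [-0.4, 0.5, -1.2]
finger_gap: 0.0512
finger_force: 0.0
```

View pics/f.png

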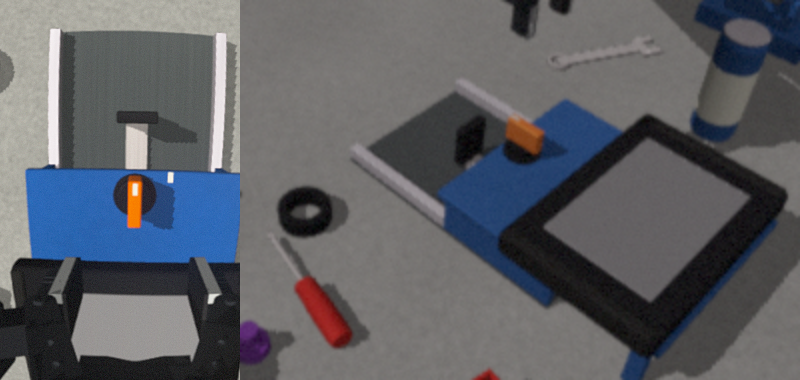

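The knob bar lies along the dock, so it is locked, and the tray is fully home. The arm is clear of everything.

```bash
python3 -c "
from rig import r
print(r.hand_in())"
```

```text
the job is handed in; nothing more can be done
None
```

I handed the job in at about 67 s: all four caps present (two red, one yellow, one blue) stood flat in their own bins when last seen before the slide home, the tray is pushed to its back stop under the hood, the knob is turned back to locked, and I touched none of the other things on the bench.

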